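# Seat the keyed lid of the coffee canister

## Robot

A 6-joint arm with a two-finger parallel gripper is mounted at the origin on the work surface. World frame = base frame: x ahead of the robot, y to its left, z up, the work surface at z = 0. Lengths are in mm, angles in rad, forces in N, time in s.
With the tool pointing down it reaches from about 375 to 925 mm from the base axis. Payload 5.7 kg.
Tool frame: the origin (TCP) lies at the very end of the fingers, on their centre line; the grasp point (between the pads) lies 19 mm behind it; z points along the fingers, y is the direction in which the jaws open and shut (so a half turn about z gives the same grasp; the last joint's range is limited). The gripper opens to 85 mm and grips with 20 to 120 N. Pads are 22 mm wide; open, the fingers measure 114 mm over their backs; the gripper's body (76 mm by 85 mm) begins 54 mm behind the grasp point. The pads swing forward as they close: fully open they stand 13 mm farther back than shut.
Start: joints at [-1.265, 0.359, 1.51, -0, 1.272, -0.115], TCP at [245.075, -547.628, 193.767] pointing down, gripper open.
Joint ranges: [-2.97, 2.97], [-1.01, 2.36], [0.21, 2.38], [-0.96, 4.11], [0.2, 2.71], [-2.98, 2.98]. Speed limits (rad/s): [2.39, 2.39, 3.14, 3.14, 3.14, 3.14].

## Interface

Orientations are given as a rotation vector (axis times angle).
In Python, from plant import arm gives the robot as it stands. The module is installed in compiled form; this text tells all that it offers. Calls block until the motion is done:
- arm.movep(position, orientation): joint-space move of the TCP to a pose.
- arm.move_straight(position, speed=150, rotation=None): straight line of the TCP; rotation=None keeps the orientation; speed is the mean speed in mm/s.
- arm.move_joints(angles): joint-space move.
- arm.open_gripper() and arm.close_gripper(strength=None): open the fingers fully, or close them until they stop; strength is the grip in N (None keeps the last).
- arm.dwell(seconds).
- arm.ik(position, orientation): joint angles nearest the present ones, or None.
- arm.get_state(): the state.
- arm.snapshot(name): name is "scene" or "side" or "wrist"; returns (picture, depth): 420x560x3 uint8, blue, green, red; 420x560 float32, mm along the optical axis (not along the pixel's ray), 0 where there is no reading.
- arm.camera_model(name): a dict with "camera_matrix" (3x3 intrinsics, pixels), "k1" (the pictures are not rectified: a ray, as slopes to the right and down, at radius r is drawn at 1 + k1 r^2 times it, then the intrinsics apply), "extrinsics" (4x4, takes a point from world to camera coordinates); the wrist camera has in their place "tool_from_camera" (4x4, takes a point from camera to tool coordinates, whose origin is the TCP and whose axes are the flange's). Camera axes: x right, y up, looking along -z (the intrinsics and any distortion apply to the point x, -y, -z); pixel columns grow to the right and rows downward; lengths in mm; the calibration is good to about 2 mm. A picture is of the moment at which its call begins: read the wrist's pose just before it. camera_model takes no time and is no camera call.
A pose or a line that the arm cannot do raises arm.Unreachable and nothing moves.
- arm.sign_off(): hands the job in, once; it reports no verdict.
Trained networks look in the newest picture that a camera, given by its name, has taken for a name from the list of things; names that differ only in an ending like _2 or _b are one class to them, and where a whole thing is asked for, a point or a joint stands for the part that bears it (a point fixed in the world has none). Each returns a list of dicts, best first, with "confidence" (0 to 1); they miss things now and then, are a little off and sometimes report something else, mostly with a low value. They report only what shows in the picture. A call takes as long as a camera call. They do not tell look-alikes from the thing itself.
- arm.search_frame(camera, name): "uv" ([column, row] in pixels, amid what is visible of it).
- arm.regions_of(camera, name): "pixels" (420x560 bool, what is visible of it) and "uv" ([column, row] in pixels, amid what is visible of it).
The state is a dict: "clock": time; "joint_pos": joint angles; "qvel": joint speeds; "joint_torque": joint torques, N m; "ee_pos": TCP position; "eef_rot": TCP orientation; "force": force on the tool from outside, world axes, zero at the start; "ft_torque": the same for the moment, N m; "width": finger opening in mm.
Only numpy, scipy, OpenCV 4.12 (cv2) and the standard library are available. Lean on these libraries where they do the work, as an engineer would, in place of code of your own. Each camera call takes 0.05 s, during which the arm holds its last target. There are 200 camera calls.

## Task

Close the green coffee canister airtight: push its wooden lid round with a fingertip until the notch in the lid's rim stands over the brass pin on the canister, then press the lid straight down until it is fully home. Do not lift the lid, leave the cup, jar and mill where they stand, and finish with the hand clear.

Things in the scene. Friction and masses are not known exactly. Their poses are not given: they have to be found in the camera images.
- canister: Green round canister, 116 mm across and 95 mm tall, fixed to the counter. Origin: centre of its underside, on the counter; z up along its axis; its own x axis points from the axis to the brass pin.
- pin_tip (a point): Top of the brass locating pin, a round-ended upright pin 10 mm in diameter that rises 9 mm above the canister's rim (so to 104 mm above the counter), 53.5 mm from the canister's axis. A brass bracket 20 mm wide stands just outside the lid next to it, 63 to 73 mm from the axis, up to 107 mm above the counter, and shows from above where the pin is when the lid hides it.
- lid_top (a point): Centre of the flat top of the lid, on the canister's axis, marked by a green dot 22 mm across; the place to press. The lid is a wooden disc 120 mm across and 14 mm thick that turns freely either way without limit, with light friction (0.06 N m), and stays where it is left. Its top is 119 mm above the counter at the start and 109 mm when fully home. The lid stays level and centred. Its z axis is up; its x axis points from the centre to the notch.
- notch (a point): Middle of the notch cut through the lid's rim, at the height of the lid's top, 53.5 mm from the axis. The notch is 16 mm wide, open at the edge and 14 mm deep inwards. When it is straight above pin_tip the lid can go down; up to about 4 mm off sideways the round pin end centres it by itself as the lid is pressed.
- peg (a point): Centre of the top face of the black upright peg on the lid, the thing to push against: 14 mm in diameter, 24 mm tall above the lid's top, 36 mm from the axis, on the side of the lid exactly opposite the notch.
- seal (a joint): How far the lid has gone down, in m: 0 at the start (held 10 mm proud by its rubber seal), 0.010 fully home, negative if lifted. The seal's friction keeps the lid at any height; pushing it down takes about 2 to 4 N and it stays down. With the notch away from the pin the lid stops on the pin after about 1 mm.
- cup: Blue ceramic mug, 72 mm across, 75 mm tall, with a handle on its +y side; stands near the canister, to be left alone. Origin: centre of its underside.
- jar: Amber glass jar with a steel cap, 64 mm across, 100 mm tall; to be left alone. Origin: centre of its underside.
- mill: Dark wooden pepper mill, 54 mm across, 150 mm tall; to be left alone. Origin: centre of its underside.
Mind the look-alikes: they are no part of the job. What is shaped like the canister but blue or red is not meant.

How it is judged:
By the outcome, as a careful person would: the job done as asked, in the order asked, and still so for the second after the job is handed in, with the robot touching nothing.
It also fails if it takes over 67 s, if anything falls off the work surface, if the arm or the gripper's body presses on something with over 40 N, if the wrist force passes 120 N, or if a joint passes its speed limit or range.

## Working session

There is one attempt and no reset: what is moved stays moved. The work goes in short steps, each a Python script; the robot and the scene stay as the last script left them, time stands still between calls to the robot, and variables do not carry over. Pictures are saved under pics/ and viewed, on a budget of 10 in all, crops included, one or two more only if the job needs it, and the job is handed in when it is done.

```bash
mkdir -p pics
cat > h.py <<'E'
import numpy as np, cv2
from plant import arm
from scipy.spatial.transform import Rotation as R
def unproj(name, uv, depth=None, z=None, st=None):
    """pixels -> world, by depth (mm along axis) or by intersecting world plane z"""
    m=arm.camera_model(name); K=np.array(m["camera_matrix"]); uv=np.atleast_2d(uv).astype(float)
    k1=m["k1"]
    d=cv2.undistortPoints(uv.reshape(-1,1,2),K,np.array([k1,0,0,0.])).reshape(-1,2)
    rays=np.c_[d[:,0],-d[:,1],-np.ones(len(d))]
    if "extrinsics" in m: T=np.linalg.inv(np.array(m["extrinsics"]))
    else:
        W=np.eye(4);W[:3,:3]=R.from_rotvec(st["eef_rot"]).as_matrix();W[:3,3]=st["ee_pos"]
        T=W@np.array(m["tool_from_camera"])
    w=rays@T[:3,:3].T; o=T[:3,3]
    s=np.asarray(depth,float) if depth is not None else (z-o[2])/w[:,2]
    return o+w*np.reshape(s,(-1,1))
E
python3 - <<'E'
from h import *
a,da=arm.snapshot("scene"); b,db=arm.snapshot("side")
np.savez("s0.npz",a=a,da=da,b=b,db=db)
cv2.imwrite("pics/scene0.png",a); cv2.imwrite("pics/side0.png",b)
for c,d in (("scene",da),("side",db)):
  for n in ("canister","peg","notch","pin_tip","lid_top","cup","jar","mill"):
    for r in arm.search_frame(c,n):
      u,v=r["uv"]; dd=d[int(v),int(u)]
      print(c,n,np.round(r["uv"]),round(r["confidence"],2),unproj(c,r["uv"],depth=[dd]).round()[0])
s=arm.get_state();print(s["clock"],s["eef_rot"],s["width"])
E
```

```text
scene canister [409. 262.] 0.98 [399. 330. 120.]
scene canister [309. 244.] 0.9 [548. 164. 116.]
scene canister [374. 212.] 0.8 [365. 175. 114.]
scene peg [381. 200.] 0.98 [329. 160. 119.]
scene peg [416. 256.] 0.6 [373. 326. 117.]
scene peg [309. 238.] 0.57 [539. 152. 117.]
scene notch [378. 200.] 0.88 [333. 153. 116.]
scene notch [417. 257.] 0.62 [377. 331. 122.]
scene notch [309. 238.] 0.59 [539. 152. 117.]
scene pin_tip [376. 211.] 0.78 [363. 178. 118.]
scene pin_tip [411. 263.] 0.69 [393. 331. 114.]
scene pin_tip [313. 248.] 0.63 [547. 179. 117.]
scene lid_top [378. 202.] 0.94 [336. 158. 116.]
scene lid_top [311. 236.] 0.85 [533. 150. 117.]
scene lid_top [420. 257.] 0.76 [369. 334. 121.]
scene lid_top [239. 259.] 0.5 [671.  43.   4.]
scene cup [242. 261.] 0.97 [668.  50.   5.]
scene jar [306. 315.] 0.91 [646. 294.  91.]
scene mill [301. 195.] 0.92 [470.  21.  99.]
scene mill [308. 244.] 0.5 [549. 164. 116.]
side canister [254. 258.] 0.77 [501. 198. 107.]
side canister [355. 294.] 0.63 [306. 211. 114.]
side canister [283. 351.] 0.57 [346. 374. 118.]
side peg [256. 238.] 0.91 [523. 157. 118.]
side peg [355. 274.] 0.86 [119. 787. 617.]
side peg [286. 327.] 0.78 [365. 329. 115.]
side notch [286. 327.] 0.82 [365. 329. 115.]
side notch [256. 237.] 0.67 [524. 156. 119.]
side notch [359. 274.] 0.61 [317. 166. 119.]
side notch [174. 286.] 0.54 [608. 295.  68.]
side pin_tip [259. 258.] 0.75 [493. 194. 108.]
side pin_tip [356. 293.] 0.57 [305. 209. 115.]
side pin_tip [285. 346.] 0.57 [347. 365. 119.]
side lid_top [253. 240.] 0.81 [525. 165. 118.]
side lid_top [358. 272.] 0.67 [322. 161. 117.]
side cup [212. 225.] 0.9 [668.  99.  68.]
side cup [174. 285.] 0.73 [610. 294.  69.]
side jar [172. 284.] 0.79 [615. 293.  69.]
side mill [321. 227.] 0.62 [453.  24.  90.]
0.9 [-3.07226562e+00 -6.56113057e-01  5.72667997e-07] 85.66495219444336
```

View pics/scene0.png

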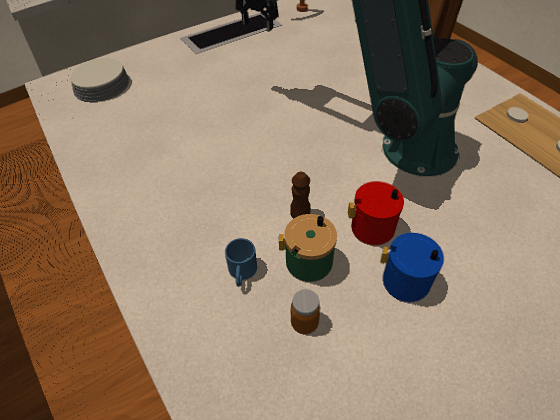

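View pics/side0.png

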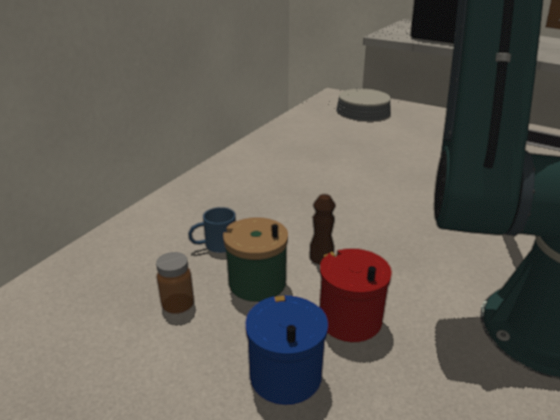

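The green canister with the wooden lid is at scene (309,244) and side (255,258). The look-alikes are red at (376,212) and blue at (413,266), and only the first is green with a wooden lid. I'll confirm this with the wrist camera.

Run:
```python
from h import *
print(np.array(arm.camera_model("wrist")["tool_from_camera"]).round(2), unproj("scene",[[311,234]],z=119),unproj("side",[[256,234]],z=119))
c=unproj("scene",[[311,234]],z=119)[0]
arm.close_gripper(20)
rot=arm.get_state()["eef_rot"]
T=np.array(arm.camera_model("wrist")["tool_from_camera"]); 
off=R.from_rotvec(rot).as_matrix()@T[:3,3]
arm.movep([c[0]-off[0],c[1]-off[1],300],rot)
s=arm.get_state(); a,d=arm.snapshot("wrist"); np.savez("w1.npz",a=a,d=d,p=s["ee_pos"],r=s["eef_rot"])
cv2.imwrite("pics/w1.png",a)
for n in ("peg","notch","pin_tip","lid_top"):
  for r in arm.search_frame("wrist",n):
    print(n,np.round(r["uv"]),round(r["confidence"],2))
print(s["clock"],s["ee_pos"],s["joint_pos"],s["width"])
```

```text
[[   0.      0.95    0.32   84.03]
 [   1.     -0.      0.      1.24]
 [   0.      0.32   -0.95 -181.07]
 [   0.      0.      0.      1.  ]] [[529.76548411 146.94444347 119.        ]] [[528.85406772 147.21062738 119.        ]]
peg [204. 249.] 0.91
peg [ 68. 158.] 0.65
peg [280.  87.] 0.59
peg [281.  86.] 0.59
peg [279.  84.] 0.16
notch [ 68. 161.] 0.92
notch [280.  85.] 0.91
notch [204. 251.] 0.77
pin_tip [281.  85.] 0.98
pin_tip [208. 239.] 0.9
pin_tip [ 80. 157.] 0.63
lid_top [281.  84.] 0.69
lid_top [201. 250.] 0.57
lid_top [ 69. 160.] 0.57
4.1583 [452.81808587 113.12143067 299.83845403] [ 9.68021641e-02  7.48344492e-02  1.62208574e+00 -1.80636782e-04
  1.44491499e+00  1.24771066e+00] 0.07037064891777019
```

View pics/w1.png

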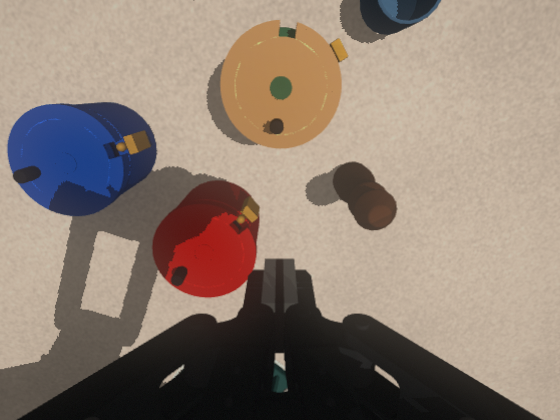

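Wrist view: wooden lid on the green canister, with the dot at (281,88), notch (288,33), peg (276,127) and bracket (339,49). The red one is at (205,240) and the blue one at (75,160), and both are left alone.

```bash
cat >> h.py <<'E'
def measure(a,st,ztop=119.):
    """dot centre, bracket azimuth, notch azimuth from a wrist picture (lid top at ztop)"""
    hsv=cv2.cvtColor(a,cv2.COLOR_BGR2HSV)
    vv,uu=np.mgrid[0:420,0:560]; px=np.c_[uu.ravel(),vv.ravel()]
    P=unproj("wrist",px,z=ztop,st=st).reshape(420,560,3)
    return hsv,P
def az(p,c): return np.degrees(np.arctan2(p[1]-c[1],p[0]-c[0]))
E
python3 - <<'E'
from h import *
w=np.load("w1.npz"); st=dict(ee_pos=w["p"],eef_rot=w["r"]); a=w["a"]
hsv=cv2.cvtColor(a,cv2.COLOR_BGR2HSV)
for n,p in dict(dot=(281,88),notch=(288,33),peg=(276,127),br=(339,49),wood=(250,70)).items(): print(n,hsv[p[1],p[0]])
g=((hsv[...,0]>45)&(hsv[...,0]<90)&(hsv[...,1]>60)).astype(np.uint8)
n,_,s,ce=cv2.connectedComponentsWithStats(g)
for i in range(1,n):
  if s[i,4]>40: print(s[i],ce[i].round(1),unproj("wrist",ce[i],z=119,st=st).round(1))
c=unproj("wrist",[[281,88]],z=119,st=st)[0]
for n,p,z in (("notch",(288,32),119),("peg",(276,125),143),("br",(339,48),107)):
  q=unproj("wrist",[p],z=z,st=st)[0]; print(n,q.round(1),np.hypot(*(q-c)[:2]).round(1),az(q,c).round(1))
print(c)
x=cv2.resize(a[0:165,190:370],None,fx=4,fy=4,interpolation=cv2.INTER_CUBIC)[:600]; cv2.imwrite("pics/w1c.png",x)
E
```

```text
dot [48 83 92]
notch [36 65 59]
peg [13 85 69]
br [ 18 171 186]
wood [ 15 135 181]
[279  28  12   8  71] [283.8  31.4] [[577.8 162.7 119. ]]
[271  77  20  22 346] [280.4  87.5] [[530.8 145.1 119. ]]
[271 364  17  29 327] [278.9 379.7] [[192.4  -4.2 119. ]]
notch [579.  158.9 119. ] 50.4 16.6
peg [498.1 135.2 143. ] 33.9 -164.2
br [588.2 107.3 107. ] 68.5 -32.9
[530.65404719 144.45657779 119.        ]
```

View pics/w1c.png

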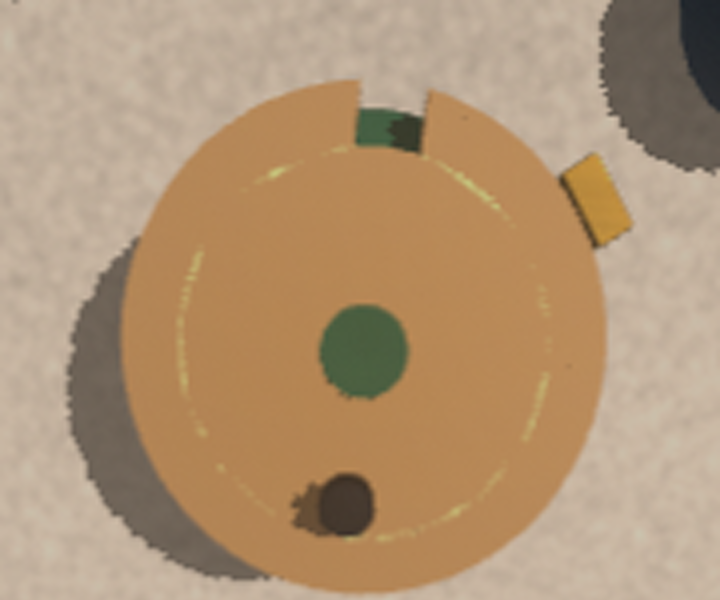

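Confirmed: green body, wooden lid and bracket all belong together. The notch is at about 16.5° and the pin at about -33°, so the lid must turn about 49° clockwise, pushing the peg towards +y. I'll push it slightly short and then look.

```bash
cat >> h.py <<'E'
C=np.array([530.7,145.0])
def rot(phi): return (R.from_euler("z",phi,degrees=True)*R.from_euler("x",np.pi)).as_rotvec()
def fpos(phi,t,z,r=36.):
    """finger place for lid angle phi (notch azimuth, deg): beside the peg, t mm on its anticlockwise side"""
    p=np.radians(phi); u=np.array([np.cos(p),np.sin(p)]); n=np.array([-u[1],u[0]])
    return [*(C-r*u-t*n),z]
def ftan(phi):
    p=np.radians(phi); f=np.array(arm.get_state()["force"]); return round(float(f[:2]@[np.sin(p),-np.cos(p)]),1),f.round(1)
def look(fn):
    s=arm.get_state(); a,d=arm.snapshot("wrist"); np.savez(fn+".npz",a=a,d=d,p=s["ee_pos"],r=s["eef_rot"]); cv2.imwrite(f"pics/{fn}.png",a)
E
python3 - <<'E'
from h import *
phi=16.5
arm.movep(fpos(phi,32,200),rot(phi)); arm.move_straight(fpos(phi,32,127),120)
print(ftan(phi))
for t in np.arange(28,16,-2):
    arm.move_straight(fpos(phi,t,127),20); f=ftan(phi); print(t,f)
    if abs(f[0])>0.8: break
look("w2"); s=arm.get_state();print(s["clock"],s["ee_pos"],s["joint_pos"][5])
E
```

```text
(0.1, array([ 0.6,  0.1, -0. ]))
28 (1.1, array([ 0.3, -1. ,  0.8]))
6.0917 [504.2741347  108.03616386 127.28573176] 1.3596970086738898
```

View pics/w2.png

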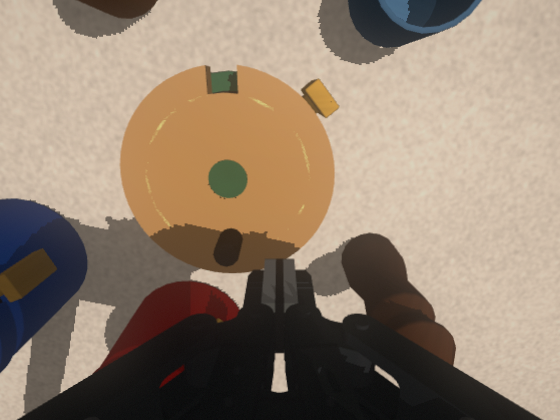

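Wrist view: the finger at (280,285) is beside the peg at (230,245), with a gap still there (the 1 N reading was noise). The notch is at (222,80) and the bracket at (320,98). Now the push.

Run:
```python
from h import *
phi=16.5
arm.move_straight(fpos(phi,21.5,127),25); print(ftan(phi))
for phi in np.arange(11.5,-27,-5):
    arm.move_straight(fpos(phi,21.5,127),30,rot(phi)); print(phi,ftan(phi))
look("w3"); s=arm.get_state();print(s["clock"],s["ee_pos"],s["joint_pos"][5])
```

```text
(0.5, array([ 0.5, -0.3, -0.5]))
11.5 (-0.1, array([-0.6,  0. , -0.4]))
6.5 (-0.1, array([-0.2,  0.1,  0.3]))
1.5 (0.2, array([ 0.6, -0.2,  0.9]))
-3.5 (0.8, array([-0.1, -0.8, -0.6]))
-8.5 (-0.8, array([-0.5,  0.9, -0.7]))
-13.5 (-0.1, array([ 0.5,  0. , -1.2]))
-18.5 (0.8, array([-0.6, -0.6, -0.5]))
-23.5 (0.3, array([-0.3, -0.2,  0.1]))
8.75 [489.18061174 139.46240402 127.00206424] 2.1190294839366843
```

View pics/w3.png

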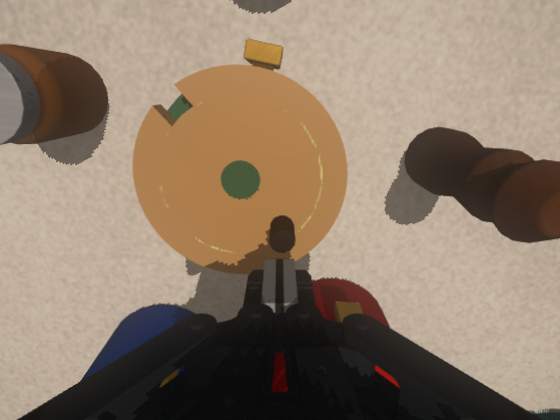

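Run:
```python
from h import *
for f,pts in (("w2",dict(dot=(228,179),notch=(222,80),peg=(228,238),br=(320,94),tip=(280,268))),("w3",dict(dot=(240,180),notch=(177,107),peg=(282,229),br=(264,50),tip=(280,268)))):
  w=np.load(f+".npz"); st=dict(ee_pos=w["p"],eef_rot=w["r"])
  Z=dict(dot=119,notch=119,peg=143,br=107,tip=127)
  c=unproj("wrist",[pts["dot"]],z=119,st=st)[0]; print(f,"dot",c.round(1),"tool x az",np.degrees(np.arctan2(*R.from_rotvec(w["r"]).as_matrix()[[1,0],0])))
  for n in ("notch","peg","br","tip"):
    q=unproj("wrist",[pts[n]],z=Z[n],st=st)[0]; print(n,q.round(1),np.hypot(*(q-c)[:2]).round(1),az(q,c).round(1))
  d=w["d"]
  for v in range(225,345,8):
    q=unproj("wrist",[(280,v)],depth=[d[v,280]],st=st)[0]; print(v,q.round(0),end=" ")
  M=arm.camera_model("wrist")["tool_from_camera"]
  q=np.linalg.inv(np.array(M))@[0,0,0,1]; K=np.array(arm.camera_model("wrist")["camera_matrix"]); print("\nTCP px",K[0,2]+K[0,0]*q[0]/-q[2],K[1,2]+K[1,1]*q[1]/q[2])
```

```text
w2 dot [530.7 145.7 119. ] tool x az 16.51788448761139
notch [581.  161.2 119. ] 52.6 17.1
peg [506.8 136.3 143. ] 25.7 -158.7
br [589.1 109.1 107. ] 68.8 -32.1
tip [489.  102.6 127. ] 60.0 -134.1
225 [513. 110. 120.] 233 [508. 108. 120.] 241 [502. 107. 119.] 249 [498. 105. 120.] 257 [492. 104. 120.] 265 [516. 111. 174.] 273 [517. 111. 183.] 281 [517. 111. 189.] 289 [517. 111. 195.] 297 [517. 111. 201.] 305 [515. 111. 203.] 313 [513. 110. 204.] 321 [509. 109. 203.] 329 [505. 108. 203.] 337 [502. 107. 203.] 
TCP px 278.44787943093985 243.3022189061586
w3 dot [530.4 145.4 119. ] tool x az -23.244209779239753
notch [579.3 159.  119. ] 50.8 15.4
peg [502.8 131.6 143. ] 30.9 -153.4
br [587.6 105.6 107. ] 69.7 -34.9
tip [474.1 145.  127. ] 56.3 -179.5
225 [503. 133. 138.] 233 [501. 133. 143.] 241 [497. 135. 144.] 249 [493. 137. 144.] 257 [477. 144. 120.] 265 [501. 134. 176.] 273 [500. 134. 182.] 281 [500. 134. 188.] 289 [501. 134. 196.] 297 [500. 134. 199.] 305 [500. 134. 203.] 313 [497. 135. 204.] 321 [493. 137. 203.] 329 [490. 138. 203.] 337 [487. 140. 203.] 
TCP px 278.44787943093985 243.3022189061586
```

The visible fingertip sits about 45 mm above the reported TCP, and it passed over the peg without touching it, so the lid is unmoved. I'll check this independently with the fixed cameras' depth before lowering.

Run:
```python
from h import *
s=arm.get_state(); p=np.array(s["ee_pos"]); print(p,s["width"])
vv,uu=np.mgrid[0:420,0:560]; px=np.c_[uu.ravel(),vv.ravel()]
for c in ("scene","side"):
  a,d=arm.snapshot(c)
  P=unproj(c,px,depth=d.ravel())
  m=(np.hypot(*(P[:,:2]-p[:2]).T)<22)&(d.ravel()>0)&(P[:,2]>122)
  print(c,[(z,int((m&(P[:,2]>=z)&(P[:,2]<z+6)).sum())) for z in range(122,260,6)])
  u0,v0=px[m].mean(0).astype(int) if m.any() else (300,230)
  v1=max(v0-75,0);u1=max(u0-100,0)
  cv2.imwrite(f"pics/c_{c}.png",cv2.resize(a[v1:v1+150,u1:u1+140],None,fx=2.6,fy=4))
x=[cv2.imread(f"pics/c_{c}.png") for c in("scene","side")]
h=min(i.shape[0] for i in x); cv2.imwrite("pics/both1.png",np.hstack([i[:h] for i in x]))
```

```text
[489.18061174 139.46240402 127.00206424] 0.026222922571427772
scene [(122, 13), (128, 10), (134, 17), (140, 18), (146, 0), (152, 0), (158, 2), (164, 6), (170, 17), (176, 17), (182, 17), (188, 11), (194, 2), (200, 1), (206, 10), (212, 15), (218, 7), (224, 11), (230, 19), (236, 9), (242, 10), (248, 5), (254, 8)]
side [(122, 22), (128, 17), (134, 19), (140, 32), (146, 0), (152, 0), (158, 0), (164, 16), (170, 37), (176, 49), (182, 52), (188, 50), (194, 47), (200, 39), (206, 49), (212, 70), (218, 74), (224, 51), (230, 70), (236, 50), (242, 46), (248, 50), (254, 38)]
```

View pics/both1.png

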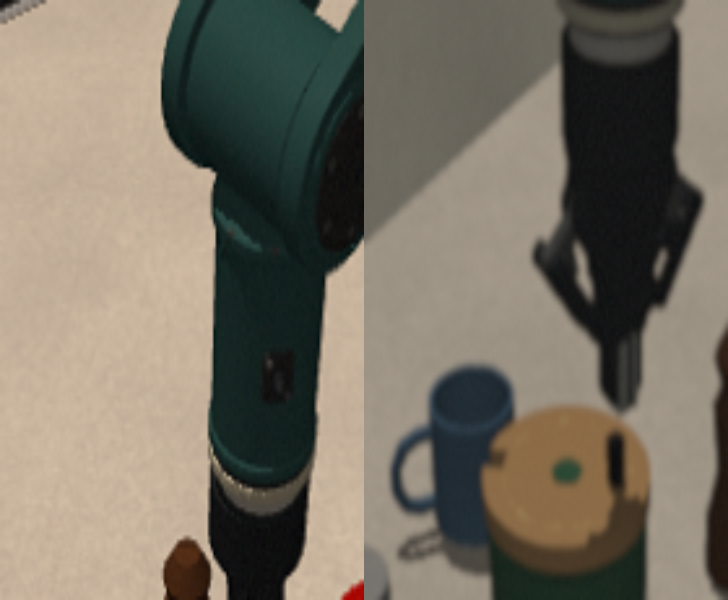

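Both fixed cameras agree that the fingertips end at z≈166 with the TCP at 127, about 40 mm short of the reported TCP. The side crop shows the tip clear above the peg. I'll measure the finger extent in the tool frame and redo the push about 40 mm lower.

Run:
```python
from h import *
w=np.load("w2.npz"); st=dict(ee_pos=w["p"],eef_rot=w["r"]); d=w["d"]
vv,uu=np.mgrid[0:420,0:560]; px=np.c_[uu.ravel(),vv.ravel()]
P=unproj("wrist",px,depth=d.ravel(),st=st)
t=(P-w["p"])@R.from_rotvec(w["r"]).as_matrix()
m=(np.abs(t[:,0])<25)&(np.abs(t[:,1])<40)&(P[:,2]>150)&(d.ravel()>0)
for z in range(-90,-20,5):
  k=m&(t[:,2]>=z)&(t[:,2]<z+5)
  if k.any(): print(z,k.sum(),"x",t[k,0].min().round(),t[k,0].max().round(),"y",t[k,1].min().round(),t[k,1].max().round(),"zmax",t[k,2].max().round(1))
```

```text
-90 2240 x -10.0 16.0 y -35.0 35.0 zmax -85.0
-85 1118 x -7.0 16.0 y -30.0 32.0 zmax -80.0
-80 770 x -10.0 14.0 y -18.0 18.0 zmax -75.0
-75 329 x -11.0 13.0 y -13.0 14.0 zmax -70.0
-70 520 x 7.0 13.0 y -13.0 14.0 zmax -65.0
-65 462 x 7.0 13.0 y -13.0 14.0 zmax -60.0
-60 416 x 8.0 13.0 y -13.0 14.0 zmax -55.0
-55 382 x 7.0 13.0 y -13.0 14.0 zmax -50.0
-50 320 x 7.0 13.0 y -13.0 14.0 zmax -45.0
-45 87 x 8.0 13.0 y -11.0 12.0 zmax -42.0
```

Run:
```python
from h import *
p=arm.get_state()["ee_pos"]; arm.move_straight([p[0],p[1],150],150)
phi=16.5
arm.movep(fpos(phi,33,150),rot(phi)); arm.move_straight(fpos(phi,33,87),80); print(ftan(phi))
arm.move_straight(fpos(phi,22,87),25); print(ftan(phi))
for phi in np.arange(11.5,-29,-5):
    arm.move_straight(fpos(phi,20.5,87),30,rot(phi)); print(phi,ftan(phi))
look("w4"); s=arm.get_state();print(s["clock"],s["ee_pos"],s["joint_pos"][5])
```

```text
(0.1, array([ 0.1, -0.1,  0.4]))
(0.1, array([0.6, 0. , 0.4]))
11.5 (-0.2, array([-0. ,  0.2, -0.5]))
6.5 (0.9, array([ 0.6, -0.8,  0.7]))
1.5 (0.1, array([ 0.3, -0.1,  0.6]))
-3.5 (0.7, array([-0.6, -0.7,  0.9]))
-8.5 (0.1, array([-1.1,  0. ,  0.1]))
-13.5 (0.2, array([-0.5, -0.1, -1.1]))
-18.5 (1.9, array([-0.3, -1.9, -0.2]))
-23.5 (2.6, array([-1.9, -2.1,  0.3]))
-28.5 (1.1, array([-0.8, -0.8,  0.3]))
13.95 [489.36460522 144.09397644  86.98149894] 2.214943465579232
```

View pics/w4.png

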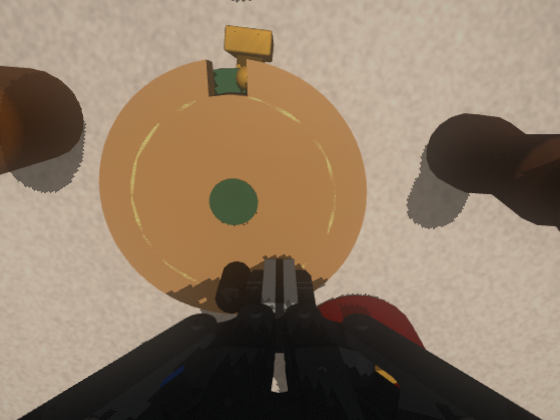

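The lid has turned. The notch is at about (228,78), its right edge is over the pin at (244,77), and the bracket is at (248,44). I'll work out the remaining angle.

```bash
cat >> h.py <<'E'
def angles(f,ztop,pts):
    w=np.load(f+".npz"); st=dict(ee_pos=w["p"],eef_rot=w["r"])
    g=lambda p,z: unproj("wrist",[p],z=z,st=st)[0]
    c=g(pts["dot"],ztop); print("dot",c.round(1))
    for n,p in pts.items():
        if n!="dot":
            q=g(p,107 if n.startswith("br") else 104 if n.startswith("pin") else ztop); print(n,q.round(1),np.hypot(*(q-c)[:2]).round(1),az(q,c).round(1))
E
python3 - <<'E'
from h import *
a=np.load("w4.npz")["a"]; cv2.imwrite("pics/w4c.png",cv2.resize(a[15:115,170:300],None,fx=6,fy=6,interpolation=cv2.INTER_CUBIC))
angles("w4",119,dict(dot=(233.5,202),notchL=(210,78),notchR=(247,78),br=(248.5,40)))
E
```

```text
dot [530.4 145.3 119. ]
notchL [580.4 126.7 119. ] 53.4 -20.4
notchR [573.3 113.5 119. ] 53.5 -36.6
br [586.9 106.2 107. ] 68.7 -34.7
```

View pics/w4c.png

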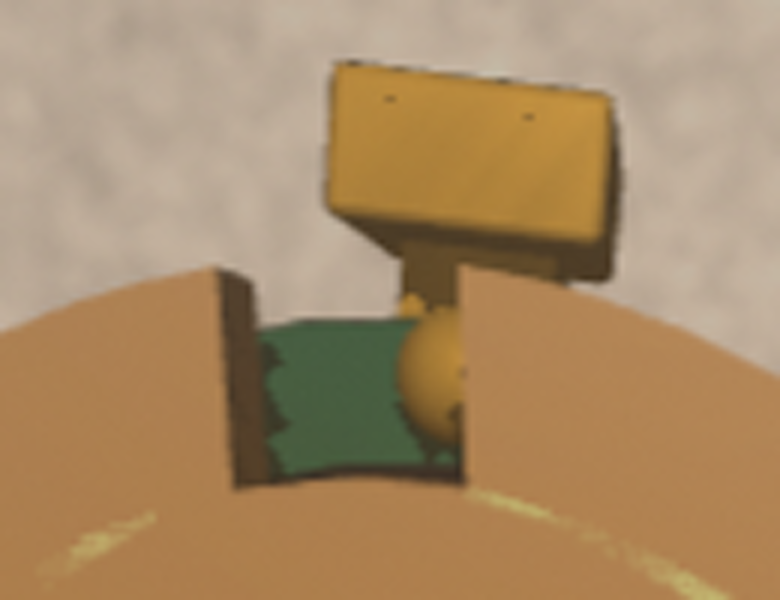

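Pin's left edge is at (236,77) and the bracket centre at (248,40). The notch is at about -28°, so it needs about 6° more.

Run:
```python
from h import *
angles("w4",119,dict(dot=(233.5,202),notchL=(207.7,78),notchR=(247.2,78),pinL=(236.3,77),br=(248.3,40.2)))
for phi in (-31.5,-34.3):
    arm.move_straight(fpos(phi,20.5,87),20,rot(phi)); print(phi,ftan(phi))
look("w5")
a=np.load("w5.npz")["a"]; cv2.imwrite("pics/w5c.png",cv2.resize(a[15:115,170:300],None,fx=6,fy=6,interpolation=cv2.INTER_CUBIC))
print(arm.get_state()["clock"])
```

```text
dot [530.4 145.3 119. ]
notchL [580.9 127.5 119. ] 53.5 -19.5
notchR [573.3 113.4 119. ] 53.5 -36.7
pinL [576.9 118.5 104. ] 53.7 -30.0
br [586.8 106.3 107. ] 68.6 -34.7
-31.5 (1.3, array([-1.5, -0.6, -0.7]))
-34.3 (1.6, array([-2.2, -0.4, -0.5]))
14.5083
```

View pics/w5c.png

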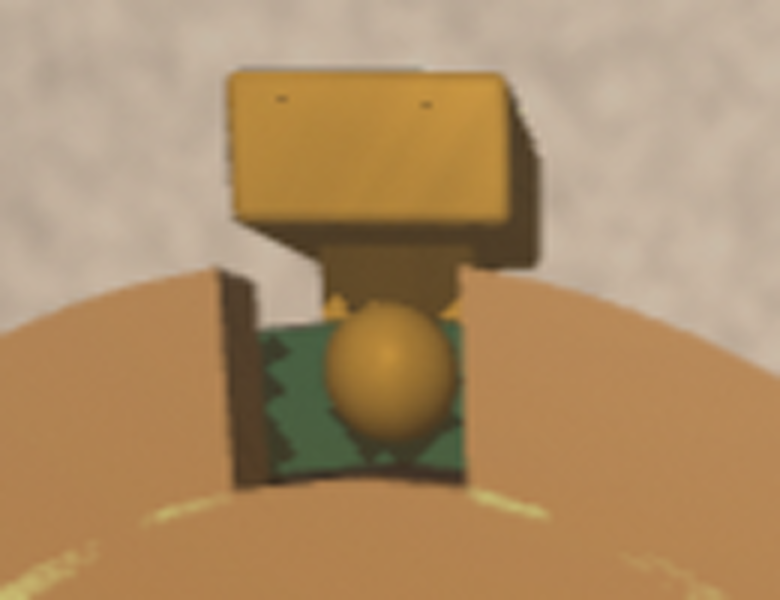

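Run:
```python
from h import *
angles("w5",119,dict(dot=(233.5,202),notchL=(207.7,77),notchR=(247.2,77),pin=(235.0,76.7),br=(231.5,39.2)))
```

```text
dot [530.5 145.4 119. ]
notchL [579.2 122.2 119. ] 53.9 -25.4
notchR [570.2 109.  119. ] 53.8 -42.5
pin [574.4 114.2 104. ] 53.8 -35.3
br [586.9 106.4 107. ] 68.6 -34.6
```

Notch is at -34.0° and the pin at about -35.0°, well inside tolerance. I'll nudge it 0.9°, back off, and press on the dot with force checks.

Run:
```python
from h import *
phi=-35.2; arm.move_straight(fpos(phi,20.5,87),15,rot(phi))
arm.move_straight(fpos(phi,32,87),60); arm.move_straight(fpos(phi,32,125),100)
arm.move_straight([*C,125],100); arm.move_straight([*C,84],60)
arm.dwell(.2); print(ftan(phi))
z=82.
while z>60:
    arm.move_straight([*C,z],15); f=np.array(arm.get_state()["force"]); print(z,f.round(1),end=" ")
    if f[2]>15: break
    z-=1
arm.dwell(.2); s=arm.get_state(); print("\n",s["ee_pos"],s["force"],s["clock"])
```

```text
(0.0, array([-0.1,  0. ,  1.2]))
82.0 [-0.3 -0.4  1.2] 81.0 [-0.4 -0.6  0.1] 80.0 [-0.3 -0.4  2.2] 79.0 [0.3 0.5 1.7] 78.0 [ 1.8 -0.1  2.1] 77.0 [ 0.3 -0.5  2.2] 76.0 [0.6 0.2 1.3] 75.0 [1.2 1.  2. ] 74.0 [1.1 0.1 1.4] 73.0 [ 1.2 -0.1  1.6] 72.0 [ 1.5 -0.8  1.1] 71.0 [0.1 0.1 6.3] 70.0 [-4.4 -0.7 14.3] 69.0 [-3.8 -0.9 22.5] 
 [530.96426849 145.03895854  71.18914488] [-4.48544777 -0.46000722 22.90803844] 21.0333
```

Contact started at TCP z≈81 and a hard stop came at 71, about 10 mm of travel. I'll retreat and check.

Run:
```python
from h import *
arm.move_straight([*C,150],80); 
arm.movep([470,165,260],rot(-35.2)); look("w6"); s=arm.get_state()
w=np.load("w6.npz"); st=dict(ee_pos=w["p"],eef_rot=w["r"])
vv,uu=np.mgrid[0:420,0:560]; P=unproj("wrist",np.c_[uu.ravel(),vv.ravel()],depth=w["d"].ravel(),st=st)
r=np.hypot(*(P[:,:2]-C).T)
for f,d0 in (("w6",w),("w1",np.load("w1.npz"))):
  st=dict(ee_pos=d0["p"],eef_rot=d0["r"]); P=unproj("wrist",np.c_[uu.ravel(),vv.ravel()],depth=d0["d"].ravel(),st=st)
  r=np.hypot(*(P[:,:2]-C).T); m=(r<22)&(P[:,2]>90)&(P[:,2]<130); print(f,"lid z",np.median(P[m,2]),m.sum())
for f,c in ():pass
for c in ("scene","side"):
  o=np.load("s0.npz")["da" if c=="scene" else "db"]; n=arm.snapshot(c)[1]
  for d in (o,n):
    P=unproj(c,np.c_[uu.ravel(),vv.ravel()],depth=d.ravel()); r=np.hypot(*(P[:,:2]-C).T); m=(r<20)&(P[:,2]>100)&(P[:,2]<128); print(c,np.median(P[m,2]),m.sum())
print(s["clock"],s["force"])
```

```text
w6 lid z 109.96177204119584 1805
w1 lid z 120.06425073879899 1636
scene 118.31316561222752 193
scene 108.2771276379234 191
side 119.45578453403607 200
side 109.64586608705659 160
22.825 [-0.50621827 -0.18269129 -0.98750861]
```

View pics/w6.png

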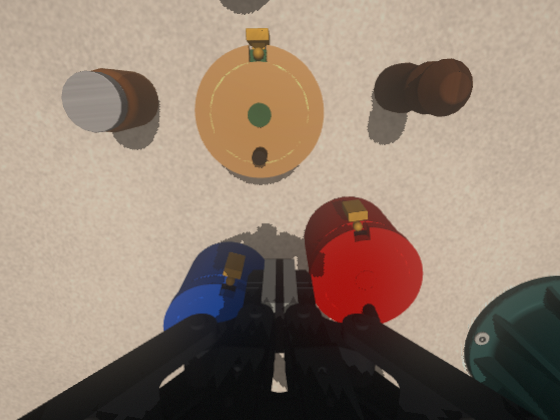

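The final view shows the pin seated in the notch at (258,55), and the lid is down 9.8 to 10.1 mm by all three cameras. The hand is clear and the jar and mill are where they were.

```bash
python3 -c "
from h import *
arm.dwell(.3); arm.sign_off()"
```

```text
the job is handed in; nothing more can be done
```

The green canister is closed. I turned its lid about 51° clockwise by the peg until the notch stood over the pin, pressed it straight down on the green dot, and handed the job in at about 23 s.

- **Lid height:** it went down 10.1 mm by the wrist camera, 10.0 mm by the scene camera and 9.8 mm by the side camera. It stopped hard at about 23 N.
- **Notch:** the last look showed the pin seated in the notch.
- **Clearance:** the hand ended well away from everything, with no contact force. The arm never came near the cup, jar or mill. The jar and mill look undisturbed in the last picture; I made no separate check of the cup at the end.

**What disagreed:** the closed fingertips end about 41 mm short of the TCP the robot reports. Because of that, my first push passed over the peg without touching it, and the lid did not move. I confirmed the gap with the scene and side cameras, then repeated the push 40 mm lower. The force readings carry about 1 N of noise, so I set the angle from pictures instead: notch about -34.0°, pin about -35°, then a final nudge of about 1°.

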